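# Film check of a sample cup: hold the dust shutter open at the mark

### The job

Take the capped sample cup (the only one with a closed lid) out of the divided tray, set it upright and fully home in the round seat of the inspection stand and let go of it, keeping the dust shutter shut until then. Then pull the stand's spring-return shutter out by its bar until the yellow pointer stands in the red band of the rule, and finish while still holding it steady there so that the camera below can look at the cup's film. Leave the other cups and everything else on the worktop where they are.

Things in the scene. Friction and masses are not known exactly. Their poses are not given: they have to be found in the camera images.
- cup_capped: white sample cup with a flat white lid, 27 mm high, 24 g, loose, in one of the tray's three compartments (which one varies). Origin: centre of its underside, z along its axis. From the bottom: spigot 35 mm wide, 4 mm high; knurled ring 41 mm wide up to 13 mm; plain neck 36 mm wide from 13 to 24 mm; lid. Grip it across the neck, 14 to 24 mm above its underside.
- cup_open_a: open white sample cup without a lid, 41 mm in diameter, 24 mm high, loose, in another compartment; leave it. Origin at the centre of its underside.
- cup_open_b: second open white sample cup, same size, in the remaining compartment; leave it. Origin at the centre of its underside.
- tray: fixed shallow grey tray, 84 mm along its x, 190 mm along its y, 12 mm high, floor 2.5 mm thick, divided along y into three compartments about 60 mm long. Origin at the centre of its underside. The cups stand at its middle and about 62 mm to either side along y.
- stand: fixed grey inspection stand with an aluminium top; housing 96 mm along its x, 130 mm along its y, 62 mm high. Origin at the centre of its underside; its x points away from the robot, z up. The round seat is in its top; the shutter's bar sticks out of its -y side (the robot's right) and is pulled along -y of the stand.
- nest (a point): centre of the floor of the stand's round seat (58 mm above the worktop). The seat is 4 mm deep: 38.5 mm wide in its lower half, flared to 41 mm at the top; the cup's spigot goes into it and the cup's underside rests on this floor, round a window 18 mm wide.
- shutter (a joint): travel of the dust shutter in m: 0 shut, growing as the bar is pulled out along -y of the stand, stop at 0.055. A spring pulls it shut with about 4 N when shut, rising to about 8 N at the red band. The pointer stands at the middle of the red band at 0.038; the band is 8 mm wide.
- pull_bar (a point): middle of the shutter's black round pull bar, 13 mm in diameter and 84 mm long along x of the stand, 52 mm above the worktop, axes parallel to the stand's. Two rods of 7 mm, 31 mm to either side of this point, carry it; grip it between them from above. When shut, this point lies 50 mm outside the housing's side, so a finger goes between bar and housing.
- pointer (a point): tip of the yellow pointer at the bar's end on the robot's side; it moves with the bar along the rule.
- band (a point): centre of the red band, 8 mm wide along y of the stand, painted across the rule beside the bar; the rule is fixed to the stand, 38 mm above the worktop.
- timer: small white bench timer, 60x70x20 mm, loose bystander at the left; origin at the centre of its underside. Behind it a tall analyser (0.37 m high) fills the worktop beyond x = 0.51 and y = 0.11: bring the arm round in front of it.
- vial: clear vial with a black cap, 24 mm in diameter and 50 mm high, loose bystander at the left; origin at the centre of its underside.
- marker_red: white marker pen with a red cap, 136 mm long, loose bystander at the left; origin under its middle.

How it is judged:
On the way:
1. the capped cup stands upright and fully home in the seat, let go, with the shutter still shut (horizontal distance between cup_capped and nest below 0.003 m and z of cup_capped in the frame of nest below 0.0015 m and angle between cup_capped's own z axis and vertical below 0.05 rad and contact force between the fingers and cup_capped below 0.05 N and value of joint shutter below 0.005 m), for 0.2 s.
At the end, for the whole second after the job is handed in: the gripper holds the bar still with the pointer in the red band (shutter travel 38 mm, 4 mm either way), and the capped cup stands upright in the seat, within 3 mm of its centre and down on its floor, untouched (value of joint shutter between 0.034 and 0.042 m and velocity of joint shutter between -0.005 and 0.005 m/s and contact force between the fingers and shutter above 1 N and horizontal distance between cup_capped and nest below 0.003 m and z of cup_capped in the frame of nest below 0.0015 m and angle between cup_capped's own z axis and vertical below 0.05 rad and contact force between each of the arm, the fingers and cup_capped below 0.05 N); the arm keeps its last pose, push and grip.
It fails at once if the shutter is opened more than 8 mm while the capped cup is not in the seat (value of joint shutter above 0.008 m and (horizontal distance between cup_capped and nest above 0.006 m or z of cup_capped in the frame of nest above 0.004 m)).
It fails at once if an open cup is shifted by more than 20 mm (distance of any of cup_open_a, cup_open_b from where it was at the start of the episode above 0.02 m).
It fails at once if another thing on the worktop is shifted by more than 20 mm (distance of any of timer, vial, marker_red from where it was at the start of the episode above 0.02 m).
It also fails if it takes over 61 s, if anything falls off the work surface, if the arm or the gripper's body presses on something with over 40 N, if the wrist force passes 120 N, or if a joint passes its speed limit or range.

### The arm

A 6-joint arm with a two-finger parallel gripper is mounted at the origin on a cart in front of the work surface, level with it; the furniture and walls round the work are solid. World frame = base frame: x ahead of the robot, y to its left, z up, the work surface at z = 0. Lengths are in m, angles in rad, forces in N, time in s.
With the tool pointing down it reaches from about 0.3 to 0.775 m from the base axis. Payload 14.6 kg.
Tool frame: the origin (TCP) lies between the finger pads; the fingertips stand ctrl.tip_extent ahead of it and the grasp point (between the pads) lies 3 mm ahead of it (ctrl.tip_extent is the distance from the TCP to the fingertips, in m); z points along the fingers, y is the line along which they close (so a half turn about z gives the same grasp; the last joint's range is limited). The gripper opens to 94 mm and grips with 3 to 60 N. Pads are 16 mm wide; open, the fingers measure 119 mm over their backs; the gripper's body (75 mm by 177 mm) begins 78 mm behind the grasp point.
Start: joints at [1.28, 0.3, 1.521, -0, 1.321, -0.067], TCP at [0.122, 0.536, 0.227] pointing down, gripper open.
Joint ranges: [-3.03, 3.03], [-0.79, 2.21], [0.23, 2.52], [-1.04, 4.18], [0, 3.07], [-2.55, 2.55]. Speed limits (rad/s): [2.22, 2.22, 2.57, 3.14, 3.14, 3.14].

### API

Orientations are given as [roll, pitch, yaw] about the fixed x, y, z axes, in that order (R = Rz(yaw) Ry(pitch) Rx(roll)).
In Python, from station import ctrl, cams, sensors gives the robot as it stands (ctrl), with the cameras (cams) and the readings (sensors).
- The arm moves only by the tool shift_gripper, called after "Call:" in YAML: its name, and indented under it one key for each argument. Schema: {"type":"object","properties":{"moves":{"type":"array","items":{"type":"array","items":{"type":"number"},"minItems":6,"maxItems":6},"minItems":1,"maxItems":10},"finger_gap":{"type":"number"},"grip_n":{"type":"number"},"only":{"type":"string"},"quiet":{"type":"boolean"},"lines":{"type":"string"}},"required":["moves"],"additionalProperties":false}. moves is a list of rows, 1 to 10 of them, each of 6 numbers: dx, dy, dz in shares of the most that a row can go, 1 being 50 mm, then a rotation vector rx, ry, rz in fractions of the full range, 1 being 2 pi rad; each row shifts and turns the commanded pose from where the row before left it, along the tool's axes as they then stand; what a row does not reach is not made up. A row lasts 1/10 s, in which the tool goes at most 0.05 m and 0.15 rad, less where a joint would pass 70% of its speed; a pose out of reach is approached as far as the arm can. finger_gap is the finger opening in m, set as the call begins (left out keeps the last). The fingers move at their own pace and stop on an object; grip_n is the grip in N (left out, the last holds). Time passes only in rows, so rows that do not move let the fingers close. The tool returns the time, the measured TCP pose, the force, the opening and the grip force at its end. only (a regular expression) keeps the lines of the reply that match it, lines (a string "A,B") keeps lines A to B, and quiet returns only ok. A shift or turn number past 1, either way, is cut back to 1. Input that does not fit is refused with a message, and nothing moves.
- sensors.get_obs(): the state, without advancing time (a new reading comes with each control period).
- cams.camera(name): name is "side" or "top" or "wrist"; returns a dict with "pixels" (480x640x3 uint8, blue, green, red), "fx", "fy", "cx", "cy" (pixels), "extrinsics" (4x4, takes a point from camera to world coordinates). Camera axes: x right, y up, looking along -z (the intrinsics and any distortion apply to the point x, -y, -z); pixel columns grow to the right and rows downward; lengths in m; the calibration is good to about 2 mm. A picture is of the moment at which its call begins. There is no depth.
- ctrl.hand_in(): hands the job in; it is judged then, once.
The state is a dict: "time_s": time; "qpos": joint angles; "joint_vel": joint speeds; "tau": joint torques, N m; "ee_pos": TCP position; "eef_rot": TCP orientation; "force": force on the tool from outside, world axes, zero at the start; "moment": the same for the moment, N m; "grip_width": finger opening in m; "grip_force": force on a finger pad.
Only numpy, scipy, OpenCV 4.12 (cv2) and the standard library are available. Lean on these libraries where they do the work, as an engineer would, in place of code of your own. Each camera call takes 0.05 s, during which the arm holds its last target. There are 200 camera calls.

## Working session

There is one attempt and no reset: what is moved stays moved. The work goes in short steps, Python scripts to look and compute and a tool call to move; the robot and the scene stay as the last step left them, time stands still between calls to the robot, and variables do not carry over. Pictures are saved under pics/ and viewed, at most 10 in all, crops included, and the job is handed in when it is done.

```bash
ls; mkdir -p pics; python3 - <<'E'
from station import ctrl, cams, sensors
import cv2,json
import numpy as np
for n in ["side","top","wrist"]:
    c=cams.camera(n); cv2.imwrite(f"pics/{n}0.png",c["pixels"])
    print(n,c["fx"],c["fy"],c["cx"],c["cy"],[k for k in c],np.round(c["extrinsics"],3).tolist())
print(ctrl.tip_extent, sensors.get_obs())
E
```

```text
pics
station.py
side 506.95066493967295 506.95066493967295 325.71991967545694 241.79029989225694 ['pixels', 'fx', 'fy', 'cx', 'cy', 'extrinsics'] [[0.991, 0.049, -0.125, 0.283], [-0.132, 0.497, -0.858, -1.028], [0.02, 0.866, 0.499, 0.667], [0.0, 0.0, 0.0, 1.0]]
top 584.7175846159828 584.7175846159828 325.0204811539417 254.35405475192115 ['pixels', 'fx', 'fy', 'cx', 'cy', 'extrinsics'] [[0.009, 0.999, -0.053, 0.342], [-1.0, 0.01, 0.008, 0.008], [0.008, 0.052, 0.999, 1.512], [0.0, 0.0, 0.0, 1.0]]
wrist 381.4849715634657 381.4849715634657 319.4272767365792 232.09990580462733 ['pixels', 'fx', 'fy', 'cx', 'cy', 'extrinsics'] [[0.222, -0.94, -0.261, 0.046], [0.975, 0.213, 0.061, 0.554], [-0.001, -0.268, 0.963, 0.385], [0.0, 0.0, 0.0, 1.0]]
0.022 {'time_s': 0.15, 'qpos': array([ 1.28039389e+00,  3.00306179e-01,  1.52141243e+00,  2.30486313e-05,
        1.32071714e+00, -6.66058046e-02]), 'joint_vel': array([ 8.81927020e-04, -1.31826894e-03, -1.82259438e-03, -3.73114665e-05,
       -6.02854814e-04, -1.22506792e-03]), 'tau': array([-2.73666737e-04, -5.31960225e+01, -3.52813160e+01,  7.07984087e-02,
        2.36316829e-02, -3.61254570e-05]), 'ee_pos': array([0.12201347, 0.53611554, 0.22704814]), 'eef_rot': array([-3.14075292e+00, -7.83907196e-05,  2.91779028e+00]), 'force': array([-0.15510873,  0.03244946, -0.25176473]), 'moment': array([-0.04905538, -0.02265894, -0.03120222]), 'grip_force': 0.0, 'grip_width': 0.09421299981768182}
```

View pics/top0.png

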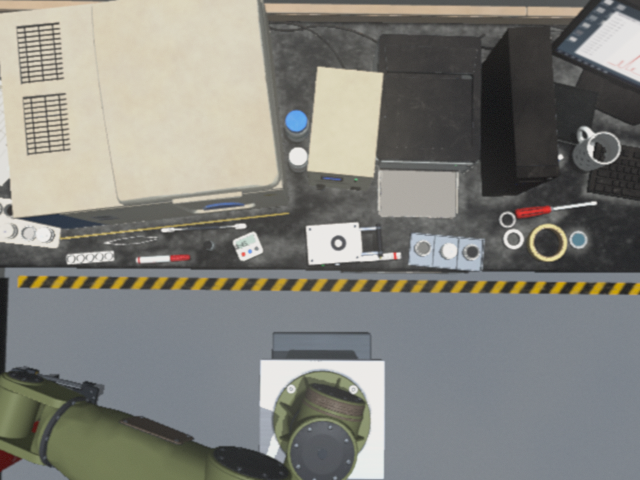

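View pics/side0.png

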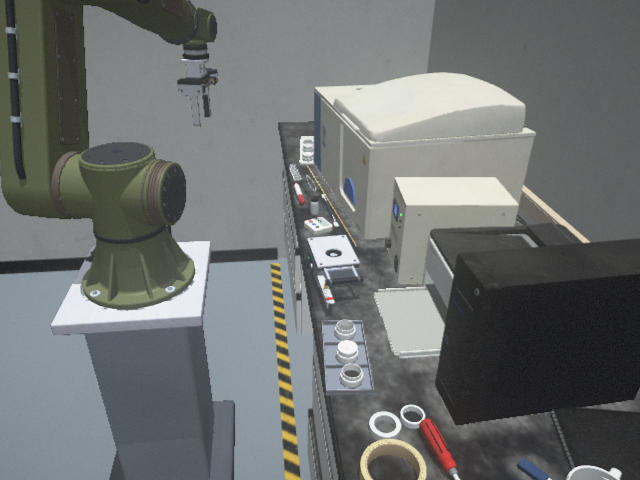

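The top view shows the capped cup in the middle compartment at about (449,251), the stand seat at (338,242), the bar at (371,243) and the red band on the rule at (397,256). The side view agrees: the cup is at (347,350). Next step: refine these.

```bash
cat > h.py <<'E'
import numpy as np, cv2
from station import ctrl, cams, sensors
def ray(c,u,v):
    E=np.array(c["extrinsics"]); d=np.array([(u-c["cx"])/c["fx"],-(v-c["cy"])/c["fy"],-1.])
    return E[:3,3],E[:3,:3]@d
def onplane(c,u,v,z):
    o,d=ray(c,u,v); return o+d*(z-o[2])/d[2]
def proj(c,p):
    E=np.array(c["extrinsics"]); q=E[:3,:3].T@(np.array(p)-E[:3,3])
    return np.array([c["cx"]+c["fx"]*q[0]/-q[2], c["cy"]-c["fy"]*q[1]/-q[2]])
def crop(c,name,x,y,w,h,k):
    cv2.imwrite(f"pics/{name}.png",cv2.resize(c["pixels"][y:y+h,x:x+w],None,fx=k,fy=k,interpolation=cv2.INTER_CUBIC))
E
python3 - <<'E'
from h import *
c=cams.camera("top")
for n,u,v,z in [("cup",449,251,.0295),("seat",338,242,.058),("bar",371,243,.052),("band",397,256,.038),("traycorners",410,233,.012),("",483,239,.012),("",408,264,.012),("",481,271,.012),("stand",305,226,.062),("",357,222,.062),("",310,266,.062),("",361,262,.062)]:
    print(n,onplane(c,u,v,z).round(4))
crop(c,"topc",300,205,200,75,4)
E
```

```text
cup [ 0.4313 -0.3195  0.0295]
seat [ 0.4494 -0.036   0.058 ]
bar [ 0.4481 -0.1188  0.052 ]
band [ 0.4168 -0.186   0.038 ]
traycorners [ 0.4778 -0.2228  0.012 ]
 [ 0.4642 -0.4113  0.012 ]
 [ 0.3978 -0.2177  0.012 ]
 [ 0.3816 -0.4057  0.012 ]
stand [0.4882 0.0467 0.062 ]
 [ 0.4995 -0.0828  0.062 ]
 [0.3887 0.0332 0.062 ]
 [ 0.3998 -0.0934  0.062 ]
```

View pics/topc.png

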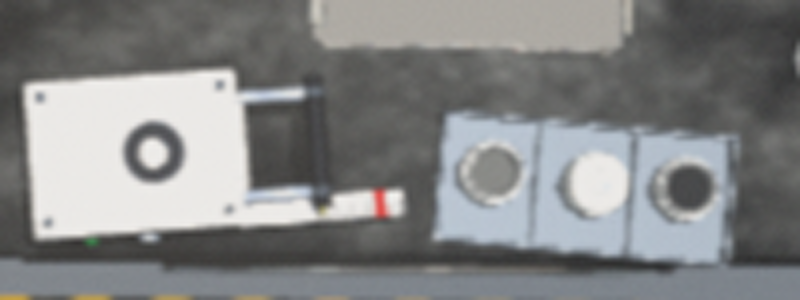

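Units first: shifts go in shares of 50 mm and turns go in shares of 2 pi rad. So -0.0327 m is -0.654, -0.0322 m is -0.644.

```bash
python3 - <<'E'
from h import *
t=cams.camera("top"); s=cams.camera("side")
def tri(a,b):
    A=[];B=[]
    for c,p in((t,a),(s,b)):
        o,d=ray(c,*p); d/=np.linalg.norm(d); P=np.eye(3)-np.outer(d,d); A.append(P);B.append(P@o)
    return np.linalg.lstsq(np.vstack(A),np.hstack(B),rcond=None)[0].round(3)
print("plate",tri((380,217),(375,292)),tri((457,217),(393,353)))
print("box top front",tri((308,171),(395,182)),tri((375,178),(407,209)))
E
```

```text
plate [ 0.52  -0.145  0.02 ] [ 0.516 -0.341  0.022]
box top front [0.599 0.038 0.2  ] [ 0.584 -0.114  0.204]
```

Call:
shift_gripper:
  moves:
    - [-0.654,-0.644,0,0,0,0]
    - [-0.654,-0.644,0,0,0,0]
    - [-0.654,-0.644,0,0,0,0]
    - [-0.654,-0.644,0,0,0,0]
    - [-0.654,-0.644,0,0,0,0]
    - [-0.654,-0.644,0,0,0,0]
    - [-0.654,-0.644,0,0,0,0]
    - [-0.654,-0.644,0,0,0,0]
    - [-0.654,-0.644,0,0,0,0]
    - [-0.654,-0.644,0,0,0,0]

```text
time_s: 1.3
ee_pos: [0.3701, 0.148, 0.2277]
eef_rot: [3.141, 0.001, 2.918]
force: [0.9, 0.5, -0.6]
grip_width: 0.0941
grip_force: 0.0
```

Converted, -0.0433 m is -0.866, -0.0242 m is -0.484.

Call:
shift_gripper:
  moves:
    - [-0.484,-0.866,0,0,0,0]
    - [-0.484,-0.866,0,0,0,0]
    - [-0.484,-0.866,0,0,0,0]
    - [-0.484,-0.866,0,0,0,0]
    - [-0.484,-0.866,0,0,0,0]
    - [0,0,0,0,0,0]
    - [0,0,0,0,0,0]

```text
time_s: 2.0
ee_pos: [0.4392, -0.0888, 0.2271]
eef_rot: [3.141, -0.001, 2.916]
force: [0.1, 0.8, -0.5]
grip_width: 0.094
grip_force: 0.0
```

```bash
python3 - <<'E'
from h import *
c=cams.camera("wrist"); cv2.imwrite("pics/w1.png",c["pixels"])
print(sensors.get_obs()["ee_pos"],sensors.get_obs()["joint_vel"].round(3))
np.save("w1.npy",c,allow_pickle=True)
E
```

```text
[ 0.43914384 -0.08789862  0.22728256] [ 0.03  -0.013  0.009  0.001 -0.    -0.   ]
```

View pics/w1.png

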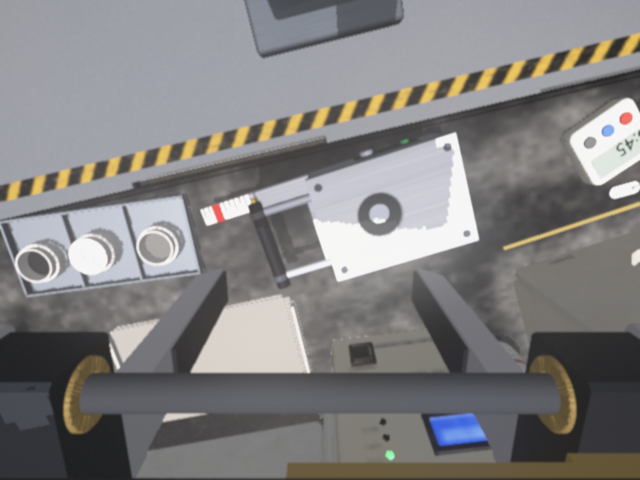

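The wrist view shows the seat ring at (379,214), the bar from (257,205) to (283,280), the yellow pointer near (253,200), the red band at (216,212) and the capped cup at (92,254).

```bash
cat >> h.py <<'E'
def blob(mask,near):
    n,l,st,ce=cv2.connectedComponentsWithStats(mask.astype(np.uint8))
    k=min((i for i in range(1,n) if st[i,4]>15),key=lambda i:np.hypot(*(ce[i]-near)))
    return l==k,ce[k],st[k]
def hullcentre(m):
    p=cv2.convexHull(np.argwhere(m)[:,::-1].astype(np.int32)); return cv2.fitEllipse(p)
E
python3 - <<'E'
from h import *
c=np.load("w1.npy",allow_pickle=True).item(); im=c["pixels"]; g=cv2.cvtColor(im,6); hsv=cv2.cvtColor(im,40)
dark=np.zeros_like(g,bool); dark[185:245,350:410]=g[185:245,350:410]<125
m,ce,st=blob(dark,(365,214)); e=hullcentre(m); print("ring",e,st); print(" seat",onplane(c,*e[0],.061).round(4))
m,ce,st=blob(g[185:245,350:410]>150,(29,29)); ce=ce+[350,185]; print("window?",ce,st,onplane(c,*ce,.058).round(4))
cup=np.zeros_like(g,bool); cup[225:285,66:122]=g[225:285,66:122]>225
m,ce,st=blob(cup,(92,254)); e=hullcentre(m);print("cup",e,st,onplane(c,*e[0],.0295).round(4))
red=((hsv[...,0]<8)|(hsv[...,0]>172))&(hsv[...,1]>130)
m,ce,st=blob(red,(216,212));print("band",ce,st,onplane(c,*ce,.038).round(4))
yel=np.zeros_like(red); yel[180:215,235:270]=((hsv[...,0]>18)&(hsv[...,0]<35)&(hsv[...,1]>110))[180:215,235:270]
try:
    m,ce,st=blob(yel,(253,200));print("pointer",ce,st,onplane(c,*ce,.04).round(4))
except Exception as x: print(x)
for n,u,v,z in [("bar",257,205,.052),("bar",283,281,.052),("corner",456,133,.062),("c",478,240,.062),("c",336,281,.062),("c",305,177,.062),("tray",0,220,.012),("",185,196,.012),("",27,296,.012),("",201,272,.012)]: print(n,onplane(c,u,v,z).round(4))
o=sensors.get_obs(); print(proj(c,o["ee_pos"]+[0,0,-.022]))
E
```

```text
ring ((379.4908752441406, 212.98556518554688), (39.46225357055664, 42.44565963745117), 71.79216003417969) [359 193  42  41 937]
 seat [ 0.4461 -0.0366  0.061 ]
window? [378.76307692 213.42769231] [ 19  19  20  20 325] [ 0.4471 -0.0369  0.058 ]
cup ((88.86044311523438, 255.43267822265625), (36.324039459228516, 44.9853630065918), 132.74542236328125) [  69  234   42   41 1132] [ 0.4322 -0.3201  0.0295]
band [217.93069307 212.84158416] [213 205  11  17 101] [ 0.4181 -0.1809  0.038 ]
min() iterable argument is empty
bar [ 0.4169 -0.1405  0.052 ]
bar [ 0.4925 -0.136   0.052 ]
corner [0.3938 0.0368 0.062 ]
c [0.4895 0.0438 0.062 ]
c [ 0.4995 -0.087   0.062 ]
c [ 0.4011 -0.0924  0.062 ]
tray [ 0.3801 -0.4052  0.012 ]
 [ 0.3985 -0.2158  0.012 ]
 [ 0.4636 -0.414   0.012 ]
 [ 0.479  -0.2249  0.012 ]
[320.75041213 284.00014893]
```

Converted, -0.0454 m is -0.908, -0.0088 m is -0.176.

Call:
shift_gripper:
  moves:
    - [-0.176,-0.908,0,0,0,0]
    - [-0.176,-0.908,0,0,0,0]
    - [-0.176,-0.908,0,0,0,0]
    - [-0.176,-0.908,0,0,0,0]
    - [-0.176,-0.908,0,0,0,0]

```text
time_s: 2.55
ee_pos: [0.4322, -0.3195, 0.2278]
eef_rot: [-3.141, 0.0, 2.92]
force: [1.7, 0.3, -0.5]
grip_width: 0.0942
grip_force: 0.0
```

Call:
shift_gripper:
  moves:
    - [0,0,0.154,0,0,0.0228]
    - [0,0,0.154,0,0,0.0228]
    - [0,0,0.154,0,0,0.0228]
    - [0,0,0.154,0,0,0.0228]
    - [0,0,0.154,0,0,0.0228]
    - [0,0,0.154,0,0,0.0228]
    - [0,0,0.154,0,0,0.0228]
    - [0,0,0.154,0,0,0.0228]
    - [0,0,0.154,0,0,0.0228]
    - [0,0,0.154,0,0,0.0228]

```text
time_s: 3.55
ee_pos: [0.4327, -0.3176, 0.1504]
eef_rot: [3.141, 0.0, 1.484]
force: [-0.3, 0.2, -0.5]
grip_width: 0.094
grip_force: 0.0
```

Call:
shift_gripper:
  moves:
    - [0,0,0,0,0,0]
    - [0,0,0,0,0,0]
    - [0,0,0,0,0,0]

```text
time_s: 3.85
ee_pos: [0.4323, -0.3189, 0.151]
eef_rot: [3.141, 0.0, 1.492]
force: [-1.0, 0.3, -0.1]
grip_width: 0.0944
grip_force: 0.0
```

```bash
python3 - <<'E'
from h import *
c=cams.camera("wrist"); cv2.imwrite("pics/w2.png",c["pixels"])
np.save("w2.npy",c,allow_pickle=True)
E
```

```text
(no output)
```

View pics/w2.png

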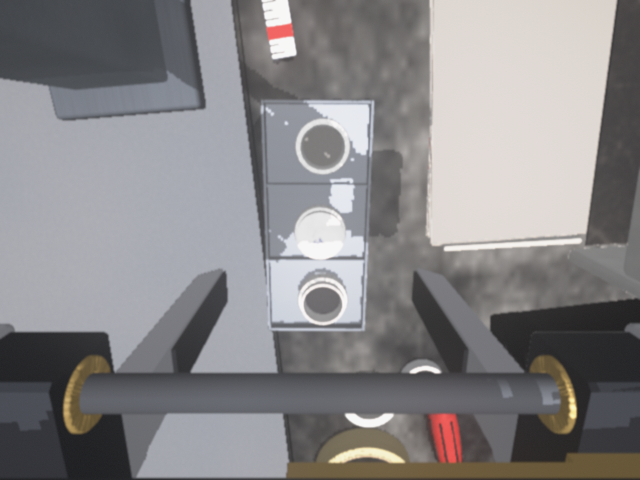

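The cup's lid is at about (320,231), midway between the fingertips at (225,275) and (415,275), and the tray is aligned with the tool.

```bash
python3 - <<'E'
from h import *
c=np.load("w2.npy",allow_pickle=True).item()
g=cv2.cvtColor(c["pixels"],6)
for u,v in [(320,230),(294.5,231),(346,231)]: print(onplane(c,u,v,.0295).round(4))
x,y=280,190
e=cv2.HoughCircles(cv2.medianBlur(g[y:y+85,x:x+85],3),cv2.HOUGH_GRADIENT,1.5,40,param1=100,param2=15,minRadius=20,maxRadius=30)
print(e)
for a in (e[0] if e is not None else []): print(a[:2]+[x,y],onplane(c,a[0]+x,a[1]+y,.0295).round(4))
o=sensors.get_obs(); print(o["ee_pos"],o["eef_rot"])
crop(c,"w2c",250,170,140,110,5)
E
```

```text
[ 0.4332 -0.3171  0.0295]
[ 0.4138 -0.3163  0.0295]
[ 0.4529 -0.3194  0.0295]
[[[38.25 42.75 25.85]]]
[318.25 232.75] [ 0.4317 -0.3191  0.0295]
[ 0.43222002 -0.31907142  0.15102028] [3.14092828e+00 4.68993553e-04 1.49102189e+00]
```

View pics/w2c.png

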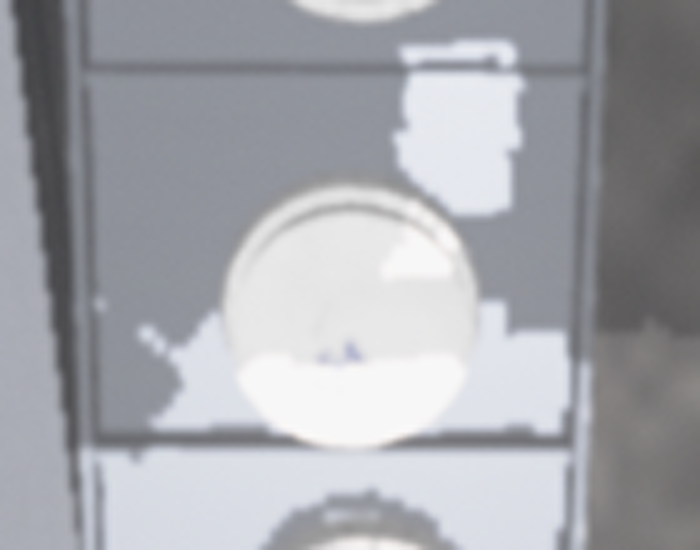

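The lid spans x 297–344 and y 211–260 (centre about (320.6,235)). Descending.

Converted, 0.025 m is 0.5, -0.002 m is -0.04.

Call:
shift_gripper:
  moves:
    - [-0.04,0.02,0.5,0,0,0]
    - [0,0,0.5,0,0,0]
    - [0,0,0.5,0,0,0]
    - [0,0,0.4,0,0,0]
    - [0,0,0.2,0,0,0]
    - [0,0,0.13,0,0,0]
    - [0,0,0,0,0,0]
    - [0,0,0,0,0,0]

```text
time_s: 4.7
ee_pos: [0.4331, -0.3217, 0.0398]
eef_rot: [3.141, 0.001, 1.488]
force: [1.1, 0.0, -0.3]
grip_width: 0.094
grip_force: 0.0
```

Call:
shift_gripper:
  moves:
    - [0,0,0,0,0,0]
    - [0,0,0,0,0,0]
    - [0,0,0,0,0,0]
    - [0,0,0,0,0,0]
    - [0,0,0,0,0,0]
    - [0,0,0,0,0,0]
    - [0,0,0,0,0,0]
    - [0,0,0,0,0,0]
  finger_gap: 0.02
  grip_n: 15

```text
time_s: 5.5
ee_pos: [0.4327, -0.3214, 0.0389]
eef_rot: [-3.142, -0.0, 1.488]
force: [-0.4, 0.3, -0.2]
grip_width: 0.0353
grip_force: 15.0
```

Converted, 0.045 m is 0.9, -0.04 m is -0.8.

Call:
shift_gripper:
  moves:
    - [0,0,-0.4,0,0,0]
    - [0,0,-0.8,0,0,0]
    - [0,0,-0.8,0,0,0]
    - [0.9,-0.04,0,0,0,0]
    - [0.9,-0.04,0,0,0,0]
    - [0.9,-0.04,0,0,0,0]
    - [0.9,-0.04,0,0,0,0]
    - [0.9,-0.04,0,0,0,0]
    - [0,0,0,0,0,0]
    - [0,0,0,0,0,0]

```text
time_s: 6.5
ee_pos: [0.4415, -0.0958, 0.1391]
eef_rot: [3.141, 0.0, 1.49]
force: [0.2, -0.9, 0.4]
grip_width: 0.0349
grip_force: 15.0
```

Call:
shift_gripper:
  moves:
    - [0,0,0,0,0,0]
    - [0,0,0,0,0,0]

```text
time_s: 6.7
ee_pos: [0.4414, -0.0973, 0.1389]
eef_rot: [-3.141, 0.0, 1.486]
force: [0.3, -0.9, -0.2]
grip_width: 0.0349
grip_force: 15.0
```

```bash
python3 - <<'E'
from h import *
c=cams.camera("wrist"); cv2.imwrite("pics/w3.png",c["pixels"])
np.save("w3.npy",c,allow_pickle=True); np.save("o3.npy",sensors.get_obs(),allow_pickle=True)
E
```

```text
(no output)
```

View pics/w3.png

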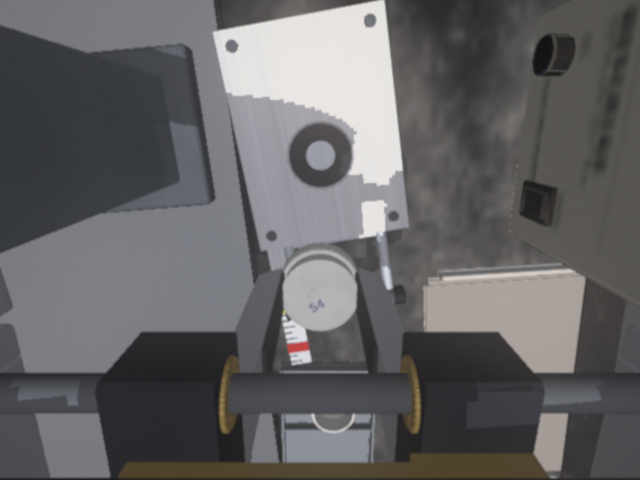

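The cup is held level, with the lid at about (320.5,295), edges 284/357 and bottom at 331. The seat ring is at about (320.5,155).

```bash
python3 - <<'E'
from h import *
c=np.load("w3.npy",allow_pickle=True).item(); o=np.load("o3.npy",allow_pickle=True).item()
g=cv2.cvtColor(c["pixels"],6)
d=np.zeros_like(g,bool); d[110:200,275:365]=g[110:200,275:365]<110
m,ce,st=blob(d,(320,155)); e=hullcentre(m); print(e)
S=onplane(c,*e[0],.061); 
m,ce,st=blob(g[135:175,300:340]>115,(20,20)); print(ce+[300,135],st); S2=onplane(c,*(ce+[300,135]),.058)
e2=cv2.HoughCircles(cv2.medianBlur(g[240:345,270:370],3),cv2.HOUGH_GRADIENT,1.5,40,param1=100,param2=15,minRadius=32,maxRadius=42); print(e2)
zl=o["ee_pos"][2]-.022-.0145+.027
L=onplane(c,320.5,295,zl)
for u,v in [(284,295),(357,295),(320.5,331)]: print("edge",onplane(c,u,v,zl).round(4))
print("seat",S,S2,"lid",L,"ee",o["ee_pos"],o["eef_rot"])
y=o["eef_rot"][2]; X=np.array([np.cos(y),np.sin(y)]);Y=np.array([np.sin(y),-np.cos(y)])
for s in(S,S2): print("tool dx,dy cup->seat",(s-L)[:2]@X,(s-L)[:2]@Y," tcp->seat",(s-o["ee_pos"])[:2]@X,(s-o["ee_pos"])[:2]@Y)
E
```

```text
((319.9349365234375, 154.8018341064453), (62.56016159057617, 63.85270690917969), 4.672610759735107)
[320.09658247 154.95839525] [  6   6  29  29 673]
[[[50.25 50.25 41.15]]]
edge [ 0.4248 -0.0957  0.1294]
edge [ 0.4596 -0.0986  0.1294]
edge [ 0.4406 -0.1164  0.1294]
seat [ 0.44710389 -0.03634287  0.061     ] [ 0.44717965 -0.03666134  0.058     ] lid [ 0.44219497 -0.09714558  0.12935065] ee [ 0.44134809 -0.09730145  0.13885065] [-3.14139415e+00  5.45517935e-05  1.48616781e+00]
tool dx,dy cup->seat 0.06100004274891314 -0.00024815005922504494  tcp->seat 0.06122693605395395 0.0005825220222176377
tool dx,dy cup->seat 0.0606891160257038 -0.00014574353441930248  tcp->seat 0.06091600933074461 0.0006849285470233802
```

```bash
python3 - <<'E'
from h import *
c=np.load("w3.npy",allow_pickle=True).item()
g=cv2.GaussianBlur(cv2.cvtColor(c["pixels"],6),(3,3),0).astype(float)
P=[]
for a in np.radians(np.r_[-8:20:4,62:119:4,160:189:4]):
    r=np.arange(28,46,.25); u=320.5+r*np.cos(a); v=293+r*np.sin(a)
    p=cv2.remap(g.astype(np.float32),u.astype(np.float32)[None],v.astype(np.float32)[None],1)[0]
    k=np.argmin(np.gradient(p)); P.append([*onplane(c,u[k],v[k],.1294)[:2],r[k],np.degrees(a)])
P=np.array(P); print(P[:,2:].round(1).tolist())
from scipy.optimize import least_squares
f=least_squares(lambda q:np.hypot(P[:,0]-q[0],P[:,1]-q[1])-q[2],[.442,-.097,.0175],loss='soft_l1',f_scale=.0003); print(f.x,f.fun.round(4))
E
```

```text
[[36.2, -8.0], [36.0, -4.0], [35.8, 0.0], [36.0, 4.0], [36.2, 8.0], [37.0, 12.0], [37.2, 16.0], [37.5, 62.0], [37.8, 66.0], [37.8, 70.0], [37.2, 74.0], [37.2, 78.0], [37.8, 82.0], [37.5, 86.0], [37.2, 90.0], [37.8, 94.0], [37.8, 98.0], [38.5, 102.0], [38.0, 106.0], [37.8, 110.0], [36.5, 114.0], [35.0, 118.0], [40.0, 160.0], [39.5, 164.0], [39.0, 168.0], [38.5, 172.0], [38.0, 176.0], [37.8, 180.0], [38.0, 184.0], [38.2, 188.0]]
[ 0.4416184  -0.09818781  0.01791626] [ 0.0003  0.     -0.0002 -0.0002 -0.0002  0.0001  0.0001  0.0001  0.0002
  0.0002 -0.0001 -0.0001  0.0002  0.     -0.0002  0.0001  0.      0.0004
  0.     -0.0002 -0.0009 -0.0018  0.0004  0.0002  0.0001 -0.0001 -0.0002
 -0.0002  0.      0.0003]
```

Converted, 0.031 m is 0.62, 0.0003 m is 0.006.

Call:
shift_gripper:
  moves:
    - [0.62,0,0,0,0,0]
    - [0.62,0.006,0,0,0,0]
    - [0,0,0.4,0,0,0]
    - [0,0,0.34,0,0,0]
    - [0,0,0,0,0,0]
    - [0,0,0,0,0,0]
    - [0,0,0,0,0,0]
    - [0,0,0,0,0,0]

```text
time_s: 7.55
ee_pos: [0.4472, -0.0349, 0.1027]
eef_rot: [3.14, 0.0, 1.487]
force: [-0.2, -0.3, -0.1]
grip_width: 0.0352
grip_force: 15.0
```

```bash
python3 - <<'E'
from h import *
c=cams.camera("wrist"); np.save("w4.npy",c,allow_pickle=True); crop(c,"w4c",220,200,200,150,4)
print(sensors.get_obs()["ee_pos"],sensors.get_obs()["eef_rot"],sensors.get_obs()["force"])
E
```

```text
[ 0.44714565 -0.03483756  0.1025649 ] [3.14051654e+00 8.18530663e-05 1.48736164e+00] [ 0.48901619  0.64461243 -0.84282604]
```

View pics/w4c.png

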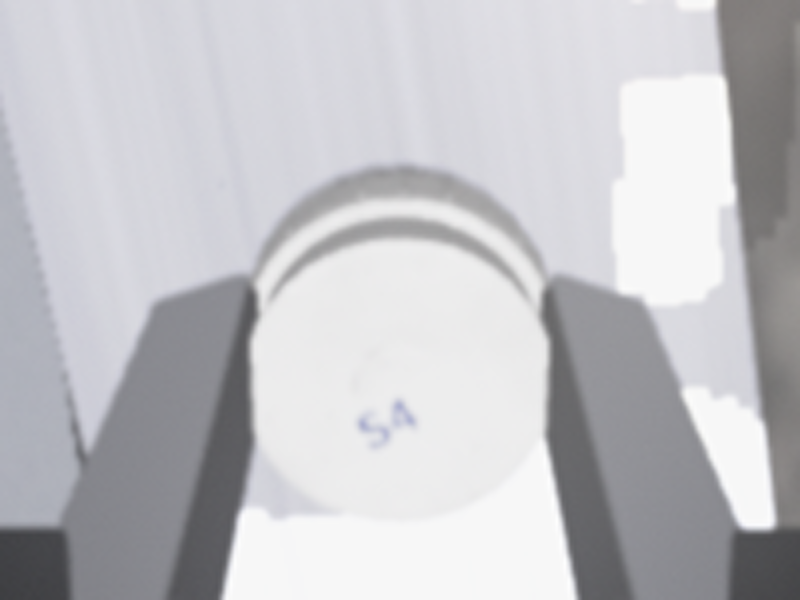

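The cup is held squarely over the seat, which it fully covers. Lowering it now.

Converted, 0.003 m is 0.06, 0.002 m is 0.04.

Call:
shift_gripper:
  moves:
    - [-0.014,0,0.06,0,0,0]
    - [0,0,0.04,0,0,0]
    - [0,0,0.02,0,0,0]
    - [0,0,0.02,0,0,0]
    - [0,0,0,0,0,0]
    - [0,0,0,0,0,0]

```text
time_s: 8.2
ee_pos: [0.4468, -0.0353, 0.095]
eef_rot: [3.142, 0.0, 1.488]
force: [-0.8, -0.2, -1.1]
grip_width: 0.0351
grip_force: 15.0
```

Call:
shift_gripper:
  moves:
    - [0,0,0.02,0,0,0]
    - [0,0,0.01,0,0,0]
    - [0,0,0,0,0,0]

```text
time_s: 8.5
ee_pos: [0.447, -0.0353, 0.0943]
eef_rot: [3.141, 0.0, 1.488]
force: [-6.7, 0.8, 13.6]
grip_width: 0.0351
grip_force: 15.0
```

Call:
shift_gripper:
  moves:
    - [0,0,0.014,0,0,0]
    - [0,0,0,0,0,0]

```text
time_s: 8.7
ee_pos: [0.447, -0.0353, 0.0936]
eef_rot: [3.141, 0.0, 1.488]
force: [-5.6, 0.9, 13.6]
grip_width: 0.0352
grip_force: 15.0
```

Converted, -0.0005 m is -0.01.

Call:
shift_gripper:
  moves:
    - [0,0,-0.01,0,0,0]
    - [0,0,0,0,0,0]
    - [0,0,0,0,0,0]
    - [0,0,0,0,0,0]
    - [0,0,0,0,0,0]
    - [0,0,0,0,0,0]
    - [0,0,0,0,0,0]
  finger_gap: 0.07

```text
time_s: 9.4
ee_pos: [0.4468, -0.0353, 0.0932]
eef_rot: [3.142, 0.0, 1.488]
force: [1.1, -0.6, -0.5]
grip_width: 0.0701
grip_force: 0.0
```

Call:
shift_gripper:
  moves:
    - [0,0,-0.2,0,0,0]
    - [0,0,-0.6,0,0,0]
    - [0,0,-0.8,0,0,0]
    - [-0.4,0,-0.4,0,0,0]
    - [0,0,0,0,0,0]
    - [0,0,0,0,0,0]
    - [0,0,0,0,0,0]
  finger_gap: 0.094

```text
time_s: 10.1
ee_pos: [0.4447, -0.0547, 0.1922]
eef_rot: [-3.14, -0.0, 1.488]
force: [-0.3, -0.1, -0.2]
grip_width: 0.0938
grip_force: 0.0
```

```bash
python3 - <<'E'
from h import *
c=cams.camera("wrist"); np.save("w5.npy",c,allow_pickle=True); crop(c,"w5c",220,130,200,150,4)
s=cams.camera("side"); np.save("s5.npy",s,allow_pickle=True)
print(sensors.get_obs()["ee_pos"],sensors.get_obs()["eef_rot"])
for p in [(.447,-.0365,.085),(.447,-.0365,.058)]: print(proj(c,p),proj(s,p))
E
```

```text
[ 0.44477086 -0.05472448  0.19226472] [-3.13970180e+00 -2.81817024e-04  1.48814398e+00]
[320.50237951 213.09771016] [334.3623202  243.38171595]
[320.48169727 205.48297116] [334.02819541 253.45547352]
```

View pics/w5c.png

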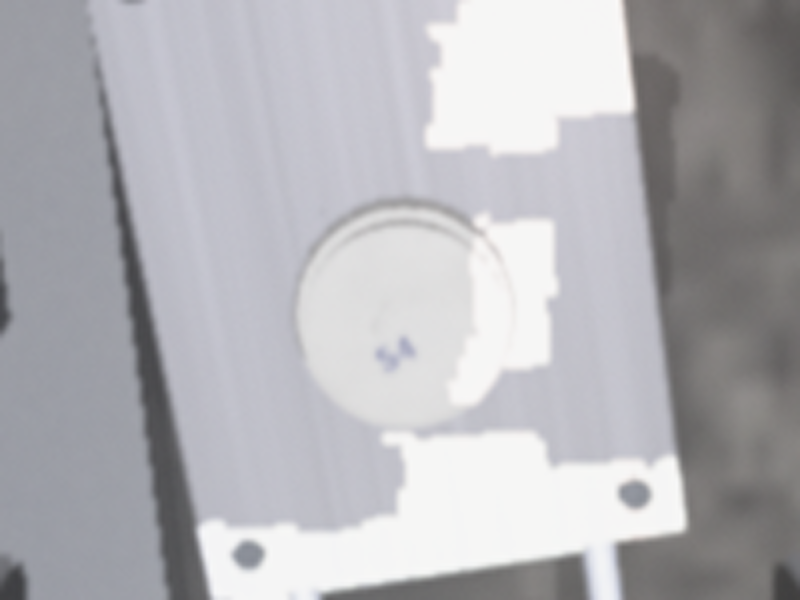

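The lid centre is at about (321.3,211) against (320.5,213) predicted. The cup is seated about 1 mm off centre and level. Moving over to the bar.

Converted, -0.042 m is -0.84, -0.041 m is -0.82, -0.144 rad / 6.2832 = -0.0229.

```bash
python3 - <<'E'
from h import *
c=np.load("w5.npy",allow_pickle=True).item()
f=lambda x,y:onplane(c,220+x/4,130+y/4,.062)[:2]
for a,b in [((248,555),(635,493)),((210,597),(685,525)),((628,60),(684,520))]:
    d=f(*b)-f(*a); print(f(*a),f(*b),d, np.arctan2(d[1],d[0]), np.arctan2(-d[0],d[1]))
E
```

```text
[ 0.41186489 -0.08492486] [ 0.49016927 -0.07814087] [0.07830437 0.00678399] 0.08642040304295891 -1.4843759237519376
[ 0.40317172 -0.09334759] [ 0.49987488 -0.08572423] [0.09670317 0.00762335] 0.07866980672481473 -1.492126520070082
[0.49235076 0.00617212] [ 0.49970984 -0.08464523] [ 0.00735908 -0.09081734] -1.489941332122508 -3.0607376589174047
```

Call:
shift_gripper:
  moves:
    - [-0.84,0.154,0,0,0,0]
    - [-0.82,0.154,0,0,0,0]
    - [0,0,0,0,0,-0.0229]
    - [0,0,0,0,0,-0.0229]
    - [0,0,0,0,0,-0.0229]
    - [0,0,0,0,0,-0.0229]
    - [0,0,0,0,0,-0.0229]
    - [0,0,0,0,0,-0.0229]
    - [0,0,0,0,0,-0.0229]
    - [0,0,0,0,0,-0.0229]
  finger_gap: 0.045

```text
time_s: 11.2
ee_pos: [0.4535, -0.1388, 0.1925]
eef_rot: [-3.141, -0.001, 2.646]
force: [0.4, 0.5, -0.0]
grip_width: 0.0446
grip_force: 0.0
```

Call:
shift_gripper:
  moves:
    - [0,0,0,0,0,-0.0229]
    - [0,0,0,0,0,-0.0229]
    - [0,0,0,0,0,-0.0229]
    - [0,0,0,0,0,-0.0229]
    - [0,0,0,0,0,0]
    - [0,0,0,0,0,0]
    - [0,0,0,0,0,0]

```text
time_s: 11.9
ee_pos: [0.4536, -0.1391, 0.193]
eef_rot: [3.141, -0.0, -3.071]
force: [-1.0, -0.1, 1.1]
grip_width: 0.0457
grip_force: 0.0
```

```bash
python3 - <<'E'
from h import *
c=cams.camera("wrist"); np.save("w6.npy",c,allow_pickle=True); cv2.imwrite("pics/w6.png",c["pixels"])
E
```

```text
(no output)
```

View pics/w6.png

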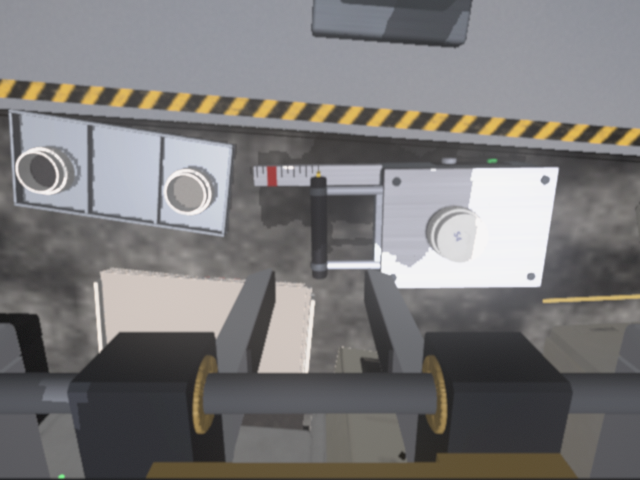

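The bar runs from (318,178) to (320,277), the pointer is at (318,175) and the band at (271,176). The cup is seated at (458,235), and the tool is aligned with the bar.

```bash
python3 - <<'E'
from h import *
c=np.load("w6.npy",allow_pickle=True).item(); o=sensors.get_obs()
g=cv2.cvtColor(c["pixels"],6); hsv=cv2.cvtColor(c["pixels"],40)
red=((hsv[...,0]<8)|(hsv[...,0]>172))&(hsv[...,1]>120)
m,ce,st=blob(red,(271,176)); B=onplane(c,*ce,.038); print("band",ce,st,B)
sl=g[195:255,305:335]<70; print("bar u",305+np.argwhere(sl)[:,1].mean())
u=305+np.argwhere(sl)[:,1].mean(); M=onplane(c,u,227.5,.052)
y=o["eef_rot"][2]; X=np.array([np.cos(y),np.sin(y)]);Y=np.array([np.sin(y),-np.cos(y)])
print("bar",M,o["ee_pos"],y); d=(M-o["ee_pos"])[:2]; print("tool",d@X,d@Y); print("band-bar along tool y",(B-M)[:2]@Y)
E
```

```text
band [271.59589041 175.82191781] [268 167   8  19 146] [ 0.41792052 -0.18073803  0.038     ]
bar u 319.037922506183
bar [ 0.45511691 -0.13914401  0.052     ] [ 0.45359443 -0.13912602  0.19308061] -3.0700371274955542
tool -0.0015172892335234796 -0.00012678982320762222
band-bar along tool y -0.03882824754480608
```

Converted, 0.04 m is 0.8, 0.01 m is 0.2, -0.008 rad / 6.2832 = -0.0013.

Call:
shift_gripper:
  moves:
    - [-0.03,0,0.8,0,0,-0.0013]
    - [0,0,0.8,0,0,0]
    - [0,0,0.6,0,0,0]
    - [0,0,0.36,0,0,0]
    - [0,0,0.2,0,0,0]
    - [0,0,0,0,0,0]
    - [0,0,0,0,0,0]

```text
time_s: 12.65
ee_pos: [0.4555, -0.1392, 0.056]
eef_rot: [-3.141, 0.001, -3.06]
force: [-0.2, 1.0, -0.2]
grip_width: 0.0451
grip_force: 0.0
```

Call:
shift_gripper:
  moves:
    - [0,0,0,0,0,0]
    - [0,0,0,0,0,0]
    - [0,0,0,0,0,0]
    - [0,0,0,0,0,0]
    - [0,0,0,0,0,0]
    - [0,0,0,0,0,0]
    - [0,0,0,0,0,0]
  finger_gap: 0.0
  grip_n: 40

```text
time_s: 13.35
ee_pos: [0.4552, -0.1395, 0.0554]
eef_rot: [-3.141, 0.0, -3.059]
force: [-1.1, -6.4, 1.5]
grip_width: 0.0119
grip_force: 40.0
```

Converted, -0.006 m is -0.12, -0.005 m is -0.1.

Call:
shift_gripper:
  moves:
    - [0,-0.06,0,0,0,0]
    - [0,-0.1,0,0,0,0]
    - [0,-0.12,0,0,0,0]
    - [0,-0.12,0,0,0,0]
    - [0,-0.12,0,0,0,0]
    - [0,-0.12,0,0,0,0]
    - [0,-0.08,0,0,0,0]
    - [0,-0.04,0,0,0,0]
    - [0,0,0,0,0,0]
    - [0,0,0,0,0,0]

```text
time_s: 14.35
ee_pos: [0.4582, -0.1764, 0.0554]
eef_rot: [3.14, -0.0, -3.06]
force: [-0.8, 7.4, 6.5]
grip_width: 0.0117
grip_force: 40.0
```

Call:
shift_gripper:
  moves:
    - [0,0,0,0,0,0]
    - [0,0,0,0,0,0]
    - [0,0,0,0,0,0]

```text
time_s: 14.65
ee_pos: [0.4583, -0.1763, 0.0554]
eef_rot: [3.14, -0.0, -3.059]
force: [-1.8, 7.7, 6.0]
grip_width: 0.0122
grip_force: 40.0
```

```bash
python3 - <<'E'
from h import *
c=cams.camera("wrist"); np.save("w7.npy",c,allow_pickle=True); cv2.imwrite("pics/w7.png",c["pixels"])
E
```

```text
(no output)
```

View pics/w7.png

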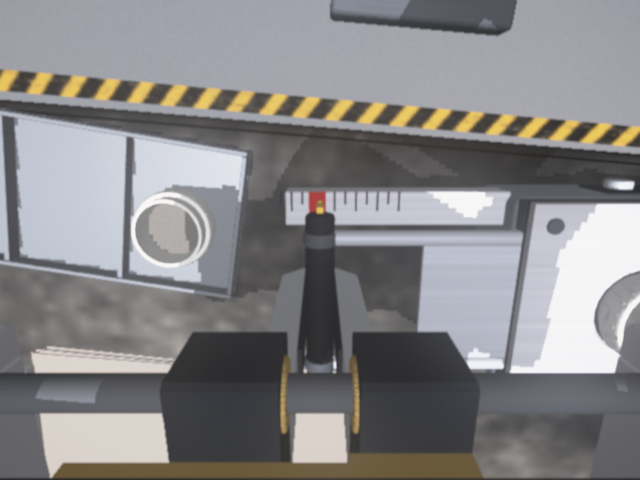

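The pointer is at (319.5,207) inside the band (309–326), about 1 mm short of its middle. Pulling 1 mm more and then handing in.

Call:
shift_gripper:
  moves:
    - [0,-0.02,0,0,0,0]
    - [0,0,0,0,0,0]
    - [0,0,0,0,0,0]
    - [0,0,0,0,0,0]
    - [0,0,0,0,0,0]

```text
time_s: 15.2
ee_pos: [0.4583, -0.1773, 0.0554]
eef_rot: [3.14, -0.0, -3.059]
force: [-1.4, 7.0, 6.7]
grip_width: 0.0116
grip_force: 40.0
```

```bash
python3 - <<'E'
from h import *
c=cams.camera("wrist"); hsv=cv2.cvtColor(c["pixels"],40)[185:225,295:345]
h,s=hsv[...,0],hsv[...,1]
r=np.argwhere(((h<8)|(h>172))&(s>120)); y=np.argwhere((h>18)&(h<35)&(s>120))
print("red u",r[:,1].min()+295,r[:,1].max()+295,"yellow u",y[:,1].mean()+295)
print(sensors.get_obs()["joint_vel"].round(4))
E
```

```text
red u 312 326 yellow u 319.53731343283584
[ 0.0001 -0.0004 -0.0013  0.0013 -0.0006 -0.0006]
```

```bash
python3 -c "
from station import ctrl, cams, sensors
print(ctrl.hand_in())"
```

```text
the job is handed in; nothing more can be done
None
```

I handed the job in with the capped cup released in the seat, about 1 mm off centre and level when last viewed, and the gripper holding the shutter with the pointer centred in the red band. The result isn't known because the hand-in returned no verdict, and I viewed 11 pictures, one over the limit of 10.

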